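# Seat a six-well plate in the microscope's plate holder

## Task

Push the six-well plate along the microscope's stage until its far long side lies flush against the back bar of the plate holder, and push the holder's sliding jaw up to it so that the plate is held snug between the jaw and the fixed end arm. Only push with the fingertips: the plate stays flat on the stage and is never lifted, and the small dish and the things on the bench are left alone.

Things in the scene. Friction and masses are not known exactly. Their poses are not given: they have to be found in the camera images.
- microscope: Inverted microscope, fixed, cream. Its frame (FRAME below, mm): origin on the bench straight below the objective; z up, x away from the robot (turned by its yaw, up to 0.15 rad), y to the robot's left, towards the eyepieces. Black stage with a flat top at z 200, x -125 to 125, y -140 to 125. The plate is home with its centre at x 0, y 0 and its axes along FRAME's.
- back_bar (a point): On the stage top, at the middle of the near face of the plate holder's back bar (FRAME x 42.75, y 0, z 200). The bar is a fixed aluminium strip 10 mm high, 12 wide, running along FRAME y from -143 to 79.
- end_arm (a point): On the stage top, on the inner face of the holder's fixed end arm (FRAME x 20, y 63.9, z 200). The arm, 10 mm high and 12 wide, runs along FRAME x from -15 to 55 and makes an L with the back bar.
- pillar (a point): Foot of the steel lamp pillar at stage height: radius 13 mm (collar at its foot 22), at FRAME x 35, y -238, up to z 455. Its arm and lamp are swung back away from the stage (FRAME x 10 to 240, y -200 to -440, z 310 to 460). Keep clear.
- eyepieces (a point): Middle of the eyepiece head, keep clear: FRAME x -55 to 55; it leans out from y 125 at stage height to y 340 at z 430.
- well_plate: Loose six-well culture plate, lid on, whitish clear plastic, flat on the stage: 85.5 (its x) by 127.8 (its y) by 22 mm high, 0.08 to 0.15 kg. Its bottom 8 mm is a skirt of full outline, the walls above stand 1 to 2 mm inside. Origin at the centre of its underside, axes like FRAME's. Starts 30 to 62 mm short of home in x, 12 to 30 mm in y, turned up to 0.2 rad. Binds if pushed askew.
- jaw (a joint): Travel of the holder's sliding jaw, m: 0 fully open, grows towards the end arm (FRAME +y); 0.058 when it bears on the plate at home. A plain aluminium blade across the stage, 74 mm long (FRAME x -31.5 to 42.5), 9 mm thick, top 14.5 mm above the stage; inner face at FRAME y = -122 mm + travel. It slides stiffly (2 N) and stays where it is left.
- jaw_face (a point): Centre of the jaw's inner face, the one towards the plate, at the microscope's x 0 and 7.5 mm above the stage; the face is 74 mm long and square to the back bar.
- jaw_back (a point): The same point on the jaw's outer face, 9 mm farther from the plate: the face to push on.
- dish: Small lidded culture dish, whitish clear, diameter 39 mm, 12 mm high, loose on the stage behind the back bar. Origin at the centre of its underside. Leave alone.
- spare_plates: Two six-well plates stacked on the bench to the robot's right, 86 by 128 by 45 mm. Origin at the centre of the underside. Leave alone.
- glasses: Safety glasses on the bench to the robot's left, about 145 by 140 by 46 mm. Origin under the bridge. Leave alone.
- pen: Marker pen lying on the bench, 135 mm long, 12 mm thick. Origin under its middle. Leave alone.
There are look-alikes about, which are no part of the job. Leave any orange look-alike of the well_plate alone.

How it is judged:
By the outcome, as a careful person would: the job done as asked, in the order asked, and still so for the second after the job is handed in, with the robot touching nothing.
It also fails if it takes over 45 s, if anything falls off the work surface, if the arm or the gripper's body presses on something with over 40 N, if the wrist force passes 120 N, or if a joint passes its speed limit or range.

## Robot

A 6-joint arm with a two-finger parallel gripper is mounted at the origin on the work surface. World frame = base frame: x ahead of the robot, y to its left, z up, the work surface at z = 0. Lengths are in mm, angles in rad, forces in N, time in s.
With the tool pointing down it reaches from about 325 to 850 mm from the base axis. Payload 4.4 kg.
Tool frame: the origin (TCP) lies midway between the tips of the shut fingers; the grasp point (between the pads) lies 19 mm behind it; z points along the fingers, y is the line along which they close (so a half turn about z gives the same grasp; the last joint's range is limited). The gripper opens to 94 mm and grips with 3 to 60 N. Pads are 16 mm wide; open, the fingers measure 119 mm over their backs; the gripper's body (75 mm by 177 mm) begins 78 mm behind the grasp point.
Start: joints at [1.196, 0.207, 1.542, -0, 1.393, -0.15], TCP at [128.184, 560.532, 205.447] pointing down, gripper open.
Joint ranges: [-2.73, 2.73], [-0.86, 2.22], [0.23, 2.46], [-1.11, 4.25], [0.08, 2.63], [-2.82, 2.82]. Speed limits (rad/s): [2.79, 2.79, 3.14, 3.14, 3.14, 3.14].

## Interface

Orientations are given as a 3x3 rotation matrix whose columns are the frame's x, y, z axes.
In Python, from plant import r, optics gives the robot as it stands.
- The arm moves only by the shell command python3 -m handwheel 'ROWS' [FORCE]. ROWS is a JSON object of lists of equal length, an entry for each row: "delta_pos": the shift along the world's x, y, z in mm, a list of three; "rot": the turn, a rotation vector about the world's x, y, z in degrees, a list of three; "hand": the finger opening in mm, from 0 to 94. In form: {"delta_pos": [[tx, ty, tz], ...], "rot": [[ax, ay, az], ...], "hand": [hand, ...]}. A call has 1 to 20 rows; each row is the pose to reach, as a shift and turn from the pose commanded when the call began; what a row does not reach only later rows make up. A row lasts 1/10 s, in which the tool goes at most 50 mm and 8.59 degrees, less where a joint would pass 70% of its speed; a pose out of reach is approached as far as the arm can. A call with a gripper value outside its range is refused whole. The fingers move at their own pace and stop on an object; FORCE is the grip in N (left out, the last holds). Time passes only in rows, so rows that repeat a pose let the fingers close. It gives the time, the measured TCP pose, the force, the opening and the grip force at its end, in the units of the state.
- r.get_obs(): the state, without advancing time (a new reading comes with each control period).
- optics.read_camera(name): name is "scene" or "top" or "wrist"; returns the picture (384x512x3 uint8, red, green, blue); there is no depth.
- optics.get_calibration(name): a dict with "intrinsics" (3x3 intrinsics, pixels), "position" and "rotation" of the camera in the world. Camera axes: x right, y up, looking along -z (the intrinsics and any distortion apply to the point x, -y, -z); pixel columns grow to the right and rows downward; lengths in mm; the calibration is good to about 2 mm. A picture is of the moment at which its call begins: read the wrist's pose just before it. get_calibration takes no time and is no camera call; for the wrist camera it gives the pose at the moment of the call.
- r.hand_in(): hands the job in; it is judged then, once.
The state is a dict: "t": time; "q": joint angles; "qvel": joint speeds; "effort": joint torques, N m; "eef_pos": TCP position; "orientation": TCP orientation; "ft_force": force on the tool from outside, world axes, zero at the start; "wrist_torque": the same for the moment, N m; "finger_gap": opening from 0.0 (shut) to 1.0 (fully open); "finger_force": force on a finger pad.
Only numpy, scipy, OpenCV 4.12 (cv2) and the standard library are available. Lean on these libraries where they do the work, as an engineer would, in place of code of your own. Each camera call takes 0.05 s, during which the arm holds its last target. There are 200 camera calls.

## Working session

There is one attempt and no reset: what is moved stays moved. The work goes in short steps, Python scripts to look and compute and a shell command to move; the robot and the scene stay as the last step left them, time stands still between calls to the robot, and variables do not carry over. Pictures are saved under pics/ and viewed, at most 10 in all, crops included, and the job is handed in when it is done.

```bash
ls; mkdir -p pics; python3 - <<'E'
from plant import r, optics
import cv2,numpy as np
for n in ("scene","top"):
    im=optics.read_camera(n); cv2.imwrite(f"pics/{n}0.png",im[:,:,::-1])
    c=optics.get_calibration(n); print(n,np.round(c["intrinsics"],1).tolist(),np.round(c["position"],1),np.round(c["rotation"],3).tolist(),[k for k in c])
a=cv2.imread("pics/scene0.png");b=cv2.imread("pics/top0.png")
cv2.imwrite("pics/both.png",cv2.resize(np.hstack([a,b]),(800,300)))
o=r.get_obs();print(o["t"],o["eef_pos"],np.round(o["orientation"],3).tolist(),o["finger_gap"])
E
```

```text
pics
scene [[422.6, 0.0, 257.2], [0.0, 422.6, 191.0], [0.0, 0.0, 1.0]] [1570.  442. 1157.] [[-0.434, -0.58, 0.69], [0.901, -0.295, 0.319], [0.018, 0.76, 0.65]] ['intrinsics', 'position', 'rotation']
top [[456.0, 0.0, 258.8], [0.0, 456.0, 190.9], [0.0, 0.0, 1.0]] [ 475.5  -26.5 1593.9] [[-0.001, 0.997, -0.071], [-1.0, -0.002, -0.01], [-0.01, 0.071, 0.997]] ['intrinsics', 'position', 'rotation']
0.1 [127.9270091  559.85355319 204.41067149] [[-0.975, 0.223, -0.001], [0.223, 0.975, -0.002], [0.0, -0.002, -1.0]] 0.9994835469459411
```

View pics/top0.png

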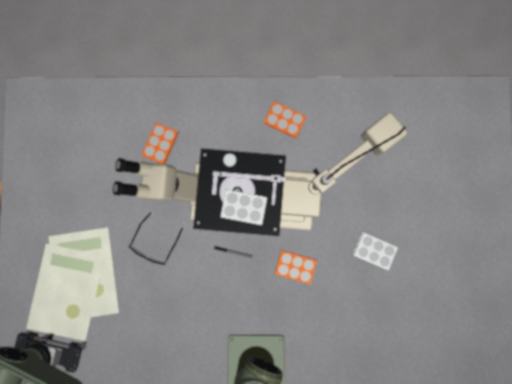

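View pics/scene0.png

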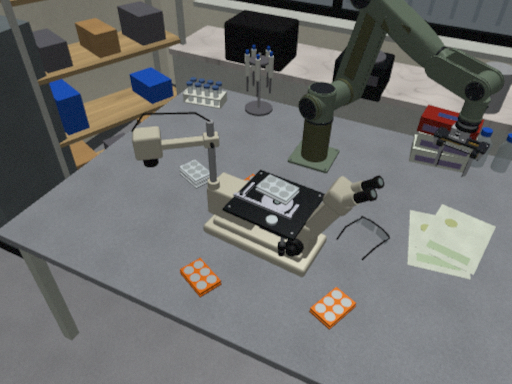

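The top view shows the black stage at (195–285, 150–235) with the whitish plate at (244,207), and the dish behind the bar at (230,160). The other plates are three orange look-alikes on the bench at (160,143), (285,119) and (296,267), plus the white spare stack at (376,251). Only the white plate on the stage fits the description.

```bash
cat > h.py <<'E'
import numpy as np,cv2
from plant import r,optics
def snap(n,f):
    c=optics.get_calibration(n); im=optics.read_camera(n)[:,:,::-1].copy(); cv2.imwrite(f,im); return im,c
def ray(c,uv):
    uv=np.atleast_2d(np.asarray(uv,float));K=np.array(c["intrinsics"])
    d=np.c_[(uv[:,0]-K[0,2])/K[0,0],-(uv[:,1]-K[1,2])/K[1,1],-np.ones(len(uv))]
    return d@np.array(c["rotation"]).T
def cast(c,uv,z):
    d=ray(c,uv);p=np.array(c["position"]);return p+d*((z-p[2])/d[:,2])[:,None]
def proj(c,P):
    q=(np.atleast_2d(P)-np.array(c["position"]))@np.array(c["rotation"]);K=np.array(c["intrinsics"])
    return np.c_[K[0,0]*q[:,0]/-q[:,2]+K[0,2],-K[1,1]*q[:,1]/-q[:,2]+K[1,2]]
E
python3 - <<'E'
from h import *
c=optics.get_calibration("top");im=cv2.imread("pics/top0.png")
g=im.max(2);roi=np.zeros_like(g);roi[140:245,188:295]=1
m=((g<50)&(roi>0)).astype(np.uint8)
cs,_=cv2.findContours(m,cv2.RETR_EXTERNAL,cv2.CHAIN_APPROX_NONE);k=max(cs,key=cv2.contourArea)
R=cv2.minAreaRect(k);print("px rect",R)
W=cast(c,cv2.boxPoints(R),200)[:,:2];print(W.round(1).tolist());R2=cv2.minAreaRect(W.astype(np.float32));print("stage",R2)
hsv=cv2.cvtColor(im,cv2.COLOR_BGR2HSV)
m=((hsv[:,:,2]>140)&(roi>0)).astype(np.uint8);m[:186]=0
m=cv2.morphologyEx(m,cv2.MORPH_OPEN,np.ones((5,5)))
m[:,283:]=0
cs,_=cv2.findContours(m,cv2.RETR_EXTERNAL,cv2.CHAIN_APPROX_NONE);k=max(cs,key=cv2.contourArea)
print("plate",cv2.minAreaRect(k),cv2.minAreaRect(cast(c,k[:,0],222)[:,:2].astype(np.float32)))
print(cast(c,[[118,165],[118,188]],430).round())
E
```

```text
px rect ((239.36087036132812, 191.50941467285156), (83.146240234375, 77.90984344482422), 4.864514350891113)
[[465.2, 183.3], [704.3, 165.1], [681.7, -90.6], [443.6, -69.4]]
stage ((573.5836181640625, 47.767913818359375), (256.6583557128906, 239.7162628173828), 84.95736694335938)
plate ((243.0, 205.0), (38.0, 46.0), 90.0) ((530.8822631835938, 34.991912841796875), (138.9346466064453, 114.41646575927734), 89.9015884399414)
[[626. 348. 430.]
 [566. 347. 430.]]
```

```bash
python3 -m handwheel '{"delta_pos":[[0,0,295],[0,0,295],[0,0,295],[0,0,295],[0,0,295],[0,0,295],[372,-520,295],[372,-520,295],[372,-520,295],[372,-520,295],[372,-520,295],[372,-520,295],[372,-520,295],[372,-520,295],[372,-520,295],[372,-520,295],[372,-520,295],[372,-520,295],[372,-520,295],[372,-520,295]],"rot":[[0,0,0],[0,0,0],[0,0,0],[0,0,0],[0,0,0],[0,0,0],[0,0,8],[0,0,8],[0,0,8],[0,0,8],[0,0,8],[0,0,8],[0,0,8],[0,0,8],[0,0,8],[0,0,8],[0,0,8],[0,0,8],[0,0,8],[0,0,8]],"hand":[94,94,94,94,94,94,94,94,94,94,94,94,94,94,94,94,94,94,94,94]}'
python3 - <<'E'
from h import *
im,c=snap("wrist","pics/w1.png")
print(np.round(c["intrinsics"],1).tolist(),np.round(c["position"],1),np.round(c["rotation"],3).tolist())
for n,P in dict(origin=[574,55,200]).items(): print(proj(c,P))
E
```

```text
t: 2.1
eef_pos: [502.0, 36.7, 497.7]
orientation: [[-0.996, 0.092, -0.004], [0.092, 0.996, -0.001], [0.004, -0.001, -1.0]]
ft_force: [-0.9, 0.4, -0.3]
finger_gap: 0.997
finger_force: 0.0
[[269.9, 0.0, 255.9], [0.0, 269.9, 193.7], [0.0, 0.0, 1.0]] [421.3  44.9 678.5] [[0.092, -0.957, -0.275], [0.996, 0.088, 0.028], [-0.002, -0.277, 0.961]]
[[269.53168828 200.68366908]]
```

View pics/w1.png

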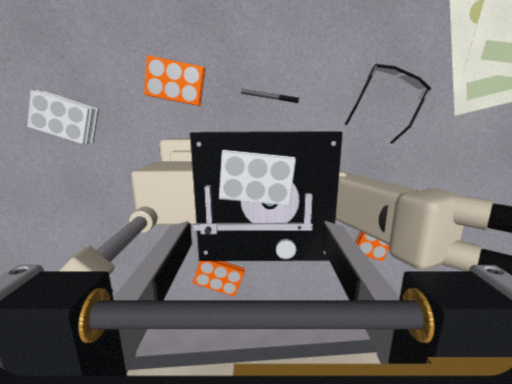

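The wrist view shows the stage spanning (191–342, 131–262), with the clear plate at (257,178). The bar is at row ~226, the jaw blade at column 208, the end arm at column 308 and the dish at (286,249). Next I'll measure these and check an enlarged crop.

```bash
python3 - <<'E'
from h import *
im=cv2.imread("pics/w1.png");c=optics.get_calibration("wrist")
g=im.max(2)
m=(g<45).astype(np.uint8);m[:125]=0;m[225:]=0;m[:,:185]=0;m[:,350:]=0
ys,xs=np.nonzero(m[135:185]);L=[];Rr=[];N=[]
for v in range(138,185):
    x=np.nonzero(m[v])[0];L.append([x.min()-.5,v]);Rr.append([x.max()+.5,v])
for u in range(205,330):
    y=np.nonzero(m[:,u])[0];N.append([u,y.min()-.5])
def line(px,z):
    P=cast(c,px,z)[:,:2].astype(np.float32);l=cv2.fitLine(P,cv2.DIST_HUBER,0,.01,.01).ravel();return l[2:],l[:2]
out={}
for n,p in dict(L=L,R=Rr,N=N).items():
    p0,d=line(p,200);out[n]=(p0,d);print(n,p0.round(1),"yaw",round(float(np.degrees(np.arctan2(d[1],d[0]))),2))
m=(im.min(2)>110).astype(np.uint8);roi=np.zeros_like(m);roi[140:212,214:300]=1;m*=roi
m=cv2.morphologyEx(m,cv2.MORPH_OPEN,np.ones((5,5)))
cs,_=cv2.findContours(m,cv2.RETR_EXTERNAL,cv2.CHAIN_APPROX_NONE);k=max(cs,key=cv2.contourArea)
R=cv2.minAreaRect(k);print("plate px",R,cv2.boxPoints(R).round(1).tolist())
print("plate world@222",cv2.minAreaRect(cast(c,k[:,0],222)[:,:2].astype(np.float32)))
crop=cv2.resize(im[120:270,180:355],None,fx=4,fy=4,interpolation=cv2.INTER_CUBIC);cv2.imwrite("pics/crop1.png",crop[:600,:800])
E
```

```text
L [501.8 -75.2] yaw -5.04
R [523.3 185.8] yaw -4.72
N [448.3  60.6] yaw 85.43
plate px ((259.37744140625, 181.96109008789062), (79.96896362304688, 60.00791549682617), 3.5763344764709473) [[217.60000610351562, 209.39999389648438], [221.3000030517578, 149.5], [301.20001220703125, 154.5], [297.3999938964844, 214.39999389648438]]
plate world@222 ((533.8950805664062, 43.22732162475586), (142.30422973632812, 106.25959777832031), 79.22661590576172)
```

View pics/crop1.png

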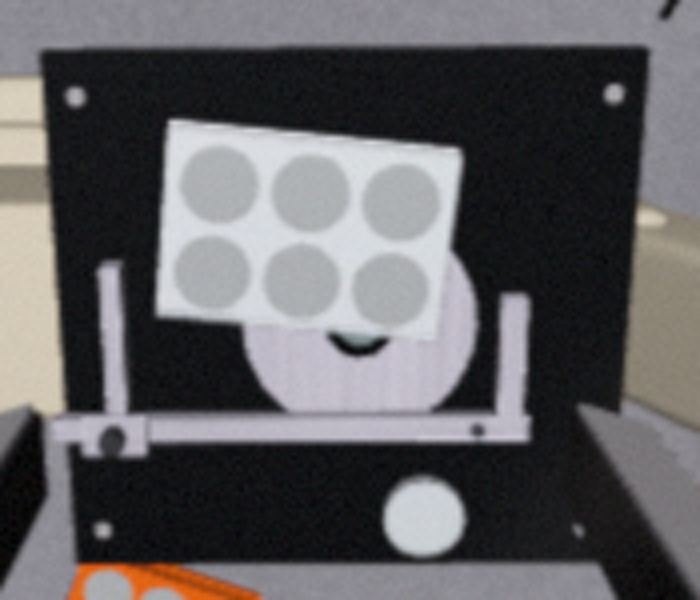

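The crop confirms the well plate on the stage: its lid corners are at crop (168,120), (462,148), (436,340) and (156,317). The bar's near face is at crop row ~412, the arm's inner face at x≈500, and the jaw runs from (110,262) to (118,412).

```bash
cat >> h.py <<'E'
def frame(yaw,O): 
    cy,s=np.cos(yaw),np.sin(yaw);return np.array([[cy,-s],[s,cy]]),np.array(O)
E
python3 - <<'E'
from h import *
c=optics.get_calibration("wrist")
f=lambda a:np.array(a)/4.+[180,120]-[.4,.4]
yaw=np.radians(-4.8);R,_=frame(yaw,[0,0])
# L: y=-140 ; R: y=125 ; N: x=-125
u,v=R[:,0],R[:,1]
yl=np.array([501.8,-75.2])@v;yr=np.array([523.3,185.8])@v;xn=np.array([448.3,60.6])@u
print("width",yr-yl)
bar=cast(c,f([[180,412],[300,413],[400,415]]),200)[:,:2];arm=cast(c,f([[500,350],[499,390]]),200)[:,:2]
print("Ox from near",xn+125,"from bar",(bar@u-42.75).round(1)); print("Oy from stage",yl+140,yr-125,"from arm",(arm@v-63.9).round(1))
O=R@np.array([np.mean([xn+125,(bar@u-42.75).mean()]),np.mean([yl+140,yr-125])]);print("O",O)
P=cast(c,f([[168,120],[462,148],[436,340],[156,317]]),222)[:,:2];F=(P-O)@R
print("plate F",F.round(1).tolist(),F.mean(0).round(1),"sizes",np.linalg.norm(np.roll(F,-1,0)-F,axis=1).round(1))
e=F[1]-F[0];e2=F[2]-F[3];print("rot",np.arctan2(-e[0],e[1]),np.arctan2(-e2[0],e2[1]))
J=cast(c,f([[122,270],[127,400]]),214.5)[:,:2];print("jaw inner F",((J-O)@R).round(1).tolist())
E
```

```text
width 261.88370989576543
Ox from near 566.6568714956145 from bar [567.  567.8 569.1]
Oy from stage 107.05327876859317 103.93698866435861 from arm [107.3 107.7]
O [574.14742139  57.65391614]
plate F [[-98.6, -82.6], [-86.0, 41.6], [-0.4, 32.9], [-11.8, -91.5]] [-49.2 -24.9] sizes [124.8  86.1 124.9  87.2]
rot -0.10072153623232176 -0.09183714125071707
jaw inner F [[-31.5, -106.8], [30.4, -107.8]]
```

```bash
python3 -m handwheel '{"delta_pos":[[-47,8,0],[-47,8,-200],[-47,8,-200],[-47,8,-200],[-47,8,-200],[-47,8,-240],[-47,8,-240],[-47,8,-240],[-47,8,-240]],"rot":[[0,0,0.5],[0,0,0.5],[0,0,0.5],[0,0,0.5],[0,0,0.5],[0,0,0.5],[0,0,0.5],[0,0,0.5],[0,0,0.5]],"hand":[94,94,94,94,94,94,94,94,94]}'
python3 - <<'E'
from h import *
o=r.get_obs();print(o["eef_pos"],o["orientation"].round(4).tolist() if hasattr(o["orientation"],"round") else o["orientation"])
im,c=snap("wrist","pics/w2.png");print(proj(c,[[574.1,58,200],[454.7,46,205]]))
E
```

```text
t: 3.05
eef_pos: [455.1, 48.9, 263.9]
orientation: [[-0.997, 0.075, 0.006], [0.075, 0.997, -0.0], [-0.006, 0.0, -1.0]]
ft_force: [-0.1, 0.2, 0.4]
finger_gap: 0.998
finger_force: 0.0
[455.10841413  48.9414366  263.91833541] [[-0.9971, 0.0755, 0.0059], [0.0755, 0.9971, -0.0003], [-0.006, 0.0001, -1.0]]
[[272.45446724 307.3992541 ]
 [252.46099196 205.33445463]]
```

View pics/w2.png

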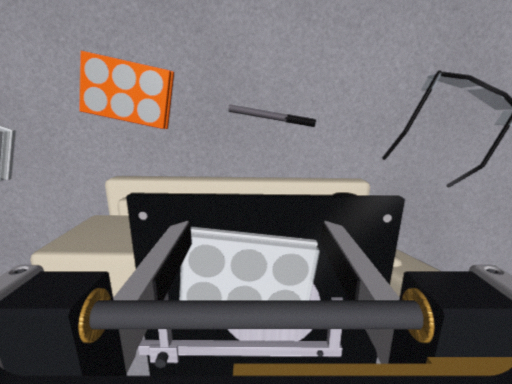

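The plate's near edge runs from (192,230) to (316,240), and the open fingers sit on the robot side of it, about centred. I'll lower them.

```bash
python3 -m handwheel '{"delta_pos":[[0,-2,-40],[0,-2,-54],[0,-2,-54],[0,-2,-54]],"rot":[[0,0,-0.4],[0,0,-0.4],[0,0,-0.4],[0,0,-0.4]],"hand":[94,94,94,94]}'
python3 - <<'E'
from h import *
im,c=snap("wrist","pics/w3.png")
o=r.get_obs();print(o["eef_pos"])
u=np.array([.9965,-.0837]);v=np.array([.0837,.9965]);d=o["eef_pos"][:2]-np.array([574.1,58]);print("F",d@u,d@v)
E
```

```text
t: 3.5
eef_pos: [454.8, 46.4, 208.7]
orientation: [[-0.997, 0.083, 0.004], [0.083, 0.997, -0.0], [-0.004, 0.0, -1.0]]
ft_force: [0.1, 0.4, 0.7]
finger_gap: 0.999
finger_force: 0.0
[455.06855145  46.42688324 208.98450159]
F -117.64616860486203 -21.495543090870722
```

View pics/w3.png

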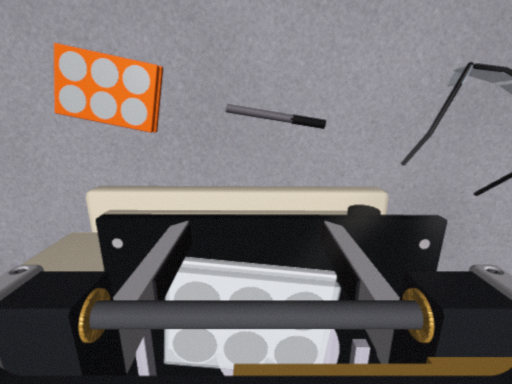

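The fingertips stand behind the plate's near side (edge from (185,262) to (335,280)) and are clear of it. Now I'll lower them 4 mm and push along the frame's x.

```bash
python3 -m handwheel '{"delta_pos":[[0,0,-4],[3,-0.25,-4],[6,-0.5,-4],[9,-0.75,-4],[12,-1,-4],[15,-1.25,-4],[18,-1.5,-4],[21,-1.75,-4],[24,-2,-4],[27,-2.25,-4],[30,-2.5,-4],[33,-2.75,-4],[36,-3,-4],[39,-3.25,-4],[42,-3.5,-4],[45,-3.75,-4],[48,-4,-4],[51,-4.25,-4],[54,-4.5,-4],[54,-4.5,-4]],"rot":[[0,0,0],[0,0,0],[0,0,0],[0,0,0],[0,0,0],[0,0,0],[0,0,0],[0,0,0],[0,0,0],[0,0,0],[0,0,0],[0,0,0],[0,0,0],[0,0,0],[0,0,0],[0,0,0],[0,0,0],[0,0,0],[0,0,0],[0,0,0]],"hand":[94,94,94,94,94,94,94,94,94,94,94,94,94,94,94,94,94,94,94,94]}'
python3 - <<'E'
from h import *
im,c=snap("wrist","pics/w4.png")
im2,c2=snap("scene","pics/s4.png")
o=r.get_obs();print(o["eef_pos"],o["ft_force"])
u=np.array([.9965,-.0837]);v=np.array([.0837,.9965]);d=o["eef_pos"][:2]-np.array([574.1,58]);print("F",d@u,d@v)
a=cv2.resize(im2[150:270,190:350],(560,420),interpolation=cv2.INTER_CUBIC)
cv2.imwrite("pics/c4.png",np.hstack([a,cv2.resize(im[200:384,90:420],(240,134))]) if 0 else np.vstack([a,cv2.resize(im[210:384,60:450],(560,180))[:180]]))
E
```

```text
t: 5.55
eef_pos: [507.7, 41.9, 202.5]
orientation: [[-0.997, 0.083, 0.001], [0.083, 0.997, -0.0], [-0.001, -0.0, -1.0]]
ft_force: [0.1, 0.3, -0.3]
finger_gap: 1.002
finger_force: 0.0
[507.45757397  41.99545254 202.50058313] [-1.03049297  0.13106386  0.00371872]
F -65.06959691835024 -21.526502601891508
```

View pics/c4.png

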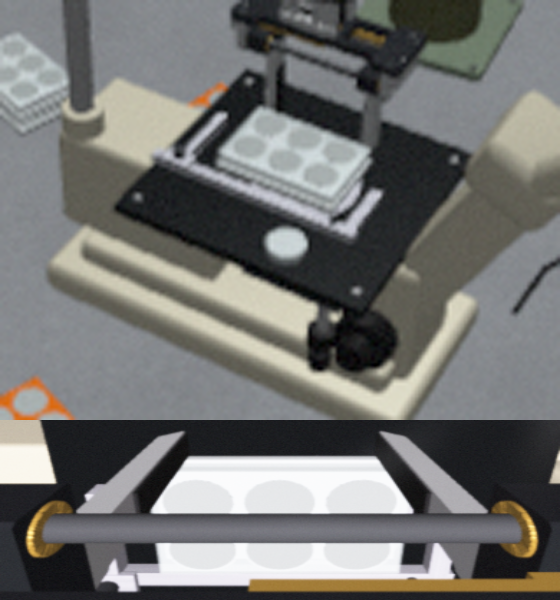

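The plate is now square to the holder and about 14 mm short of the bar, with both fingertips on its near side. I'll push the rest slowly.

```bash
python3 -m handwheel '{"delta_pos":[[2,-0.17,1],[4,-0.33,1],[6,-0.5,1],[8,-0.67,1],[9,-0.75,1],[10,-0.83,1],[11,-0.92,1],[12,-1,1],[13,-1.1,1],[13,-1.1,1]],"rot":[[0,0,0],[0,0,0],[0,0,0],[0,0,0],[0,0,0],[0,0,0],[0,0,0],[0,0,0],[0,0,0],[0,0,0]],"hand":[94,94,94,94,94,94,94,94,94,94]}'
```

```text
t: 6.65
eef_pos: [519.6, 41.0, 203.4]
orientation: [[-0.997, 0.083, -0.002], [0.083, 0.997, 0.0], [0.002, 0.0, -1.0]]
ft_force: [-4.0, -0.1, 2.5]
finger_gap: 1.001
finger_force: 2.0
```

```bash
python3 -m handwheel '{"delta_pos":[[0.5,0,0],[1,-0.1,0],[1.5,-0.1,0],[1.5,-0.1,0]],"rot":[[0,0,0],[0,0,0],[0,0,0],[0,0,0]],"hand":[94,94,94,94]}'
```

```text
t: 7.05
eef_pos: [519.7, 41.0, 203.4]
orientation: [[-0.997, 0.083, -0.005], [0.083, 0.997, 0.0], [0.005, -0.0, -1.0]]
ft_force: [-7.1, 0.1, 6.1]
finger_gap: 0.997
finger_force: 3.9
```

The plate has stopped against the bar: the force rose with no further motion. I'll back off, lift, turn the tool −90° so the body and camera stay clear of the pillar, shut the fingers, and move above the outer side of the jaw.

```bash
python3 -m handwheel '{"delta_pos":[[-6,0.5,0],[-14,1,0],[-14,1,40],[-14,1,80],[-14,1,90],[-14,1,90],[-14,1,90],[-14,1,90],[-14,1,90],[-14,1,90],[-14,1,90],[-14,1,90],[-14,1,90],[5,-40,90],[20,-85,90],[41,-127,90],[41,-127,90],[41,-127,90]],"rot":[[0,0,0],[0,0,0],[0,0,0],[0,0,-8],[0,0,-16],[0,0,-24],[0,0,-32],[0,0,-40],[0,0,-48],[0,0,-56],[0,0,-64],[0,0,-72],[0,0,-80],[0,0,-88],[0,0,-90],[0,0,-90],[0,0,-90],[0,0,-90]],"hand":[94,94,94,94,94,0,0,0,0,0,0,0,0,0,0,0,0,0]}'
python3 - <<'E'
from h import *
im,c=snap("wrist","pics/w5.png")
im2,c2=snap("scene","pics/s5.png")
o=r.get_obs();print(o["eef_pos"],o["ft_force"])
R,_=frame(np.radians(-4.8),0);O=np.array([574.1,58]);print("F",(o["eef_pos"][:2]-O)@R)
tr=lambda x,y,z:np.r_[O+R@np.array([x,y]),z]
print(proj(c,[tr(-31.5,-107,214.5),tr(42.5,-107,214.5),tr(0,-145,205),tr(-42.7,-64,222)]).round())
a=cv2.resize(im2[150:270,190:350],(448,336),interpolation=cv2.INTER_CUBIC)
cv2.imwrite("pics/c5.png",np.vstack([np.hstack([a,np.zeros((336,64,3),np.uint8)]),im[120:384]]))
E
```

```text
t: 8.85
eef_pos: [562.7, -87.0, 292.8]
orientation: [[0.085, 0.996, -0.0], [0.996, -0.085, 0.001], [0.001, -0.0, -1.0]]
ft_force: [-0.1, 1.3, 0.6]
finger_gap: 0.005
finger_force: 0.0
[562.35758623 -85.37587906 293.32556197] [-0.50665285  1.09656984  1.01697937]
F [   0.29615287 -143.85561954]
[[222. 162.]
 [299. 162.]
 [255. 197.]
 [207. 116.]]
```

View pics/c5.png

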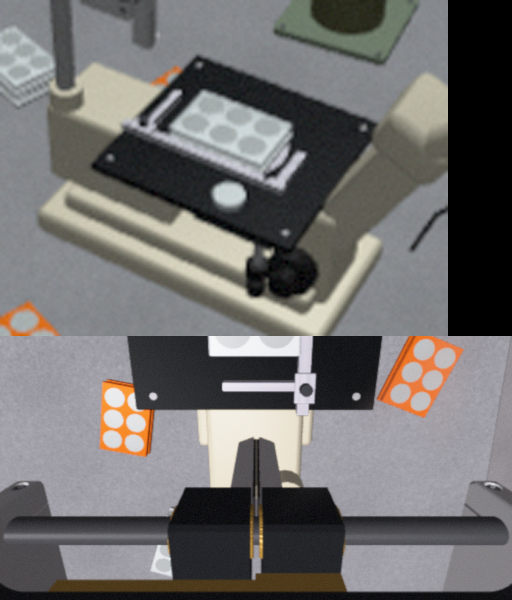

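The plate lies flush along the bar. In the wrist view the jaw blade is at image rows 166–175 (columns 222–295), the stage edge is at row 193, and the shut fingertips are beyond it.

```bash
python3 - <<'E'
from h import *
c=optics.get_calibration("wrist");R,_=frame(np.radians(-4.8),0);O=np.array([574.1,58])
F=lambda uv,z:((cast(c,uv,z)[:,:2]-O)@R).round(1)
print("jaw in/out top",F([[225,166],[225,175.5],[292,166],[292,175.5]],214.5).tolist(),"stage edge",F([[150,193],[350,193]],200).tolist())
im=cv2.imread("pics/w5.png");print("plate end rows",im[125:165:1,230].max(1).tolist())
print("plate end",F([[230,140]],222), F([[212,130],[297,130]],222))
E
```

```text
jaw in/out top [[-29.7, -109.3], [-30.0, -118.7], [35.4, -109.3], [35.8, -118.7]] stage edge [[-111.5, -140.8], [99.8, -140.8]]
plate end rows [225, 226, 226, 226, 224, 226, 227, 238, 245, 248, 247, 248, 248, 247, 233, 138, 53, 37, 42, 39, 37, 35, 41, 39, 39, 38, 37, 35, 38, 41, 42, 37, 42, 41, 38, 42, 44, 41, 49, 80]
plate end [[-23.4 -83.7]] [[-39.6 -74.8]
 [ 37.7 -74.8]]
```

```bash
python3 -m handwheel '{"delta_pos":[[0,-1,-45],[0,-1,-80],[0,-1,-87],[0,-1,-87],[0,-1,-87],[0,-1,-87]],"rot":[[0,0,0],[0,0,0],[0,0,0],[0,0,0],[0,0,0],[0,0,0]],"hand":[0,0,0,0,0,0]}'
```

```text
t: 9.55
eef_pos: [564.4, -87.3, 209.2]
orientation: [[0.083, 0.997, 0.005], [0.997, -0.083, -0.001], [-0.001, 0.005, -1.0]]
ft_force: [-0.3, -0.3, -0.3]
finger_gap: 0.008
finger_force: 0.0
```

```bash
python3 -m handwheel '{"delta_pos":[[0,0,-3],[0.3,4,-3],[0.7,8,-3],[1,12,-3],[1.3,15,-3],[1.5,18,-3],[1.8,21,-3],[2,24,-3],[2.3,27,-3],[2.5,30,-3],[2.8,33,-3],[3,36,-3],[3.3,39,-3],[3.5,42,-3],[3.8,45,-3],[4,48,-3],[4.3,51,-3],[4.5,54,-3],[4.7,56,-3],[4.7,56,-3]],"rot":[[0,0,0],[0,0,0],[0,0,0],[0,0,0],[0,0,0],[0,0,0],[0,0,0],[0,0,0],[0,0,0],[0,0,0],[0,0,0],[0,0,0],[0,0,0],[0,0,0],[0,0,0],[0,0,0],[0,0,0],[0,0,0],[0,0,0],[0,0,0]],"hand":[0,0,0,0,0,0,0,0,0,0,0,0,0,0,0,0,0,0,0,0]}'
python3 - <<'E'
from h import *
im,c=snap("wrist","pics/w6.png")
im2,c2=snap("scene","pics/s6.png")
o=r.get_obs();print(o["eef_pos"],o["ft_force"])
R,_=frame(np.radians(-4.8),0);O=np.array([574.1,58]);print("F",(o["eef_pos"][:2]-O)@R)
a=cv2.resize(im2[150:270,190:350],(448,336),interpolation=cv2.INTER_CUBIC)
cv2.imwrite("pics/c6.png",np.vstack([np.hstack([a,np.zeros((336,64,3),np.uint8)]),im[120:384]]))
E
```

```text
t: 11.55
eef_pos: [567.5, -30.6, 203.5]
orientation: [[0.083, 0.997, 0.0], [0.997, -0.083, 0.001], [0.001, 0.0, -1.0]]
ft_force: [0.2, -1.6, -0.8]
finger_gap: 0.005
finger_force: 0.7
[567.3558891  -30.57634651 203.49973219] [ 0.83999627 -0.82985643  0.21134097]
F [  0.69141929 -88.83002945]
```

View pics/c6.png

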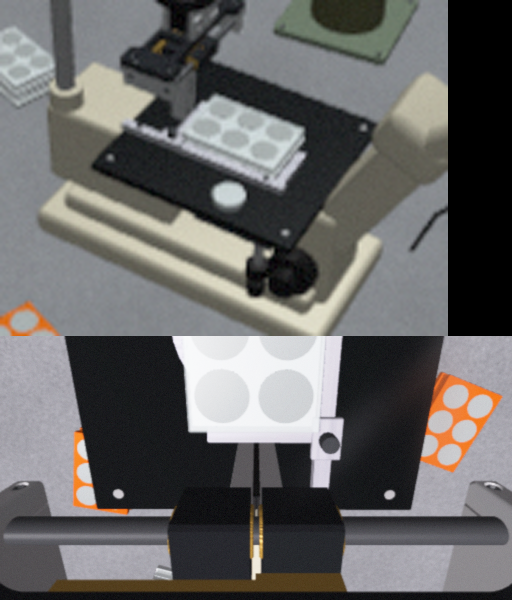

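The jaw bears on the plate's end across (207–325, composite row 437), and the plate is still along the bar. About 8 mm remains, so I'll push slowly.

```bash
python3 -m handwheel '{"delta_pos":[[0.2,2,0],[0.3,4,0],[0.4,5,0],[0.5,6,0],[0.6,7,0],[0.6,7.5,0],[0.7,8,0],[0.7,8,0]],"rot":[[0,0,0],[0,0,0],[0,0,0],[0,0,0],[0,0,0],[0,0,0],[0,0,0],[0,0,0]],"hand":[0,0,0,0,0,0,0,0]}'
```

```text
t: 12.45
eef_pos: [567.6, -27.1, 203.6]
orientation: [[0.084, 0.996, -0.001], [0.996, -0.084, -0.008], [-0.008, -0.001, -1.0]]
ft_force: [-0.9, -11.5, 0.6]
finger_gap: 0.004
finger_force: 5.6
```

```bash
python3 -m handwheel '{"delta_pos":[[0.1,1,0],[0.1,1,0],[0.1,1,0]],"rot":[[0,0,0],[0,0,0],[0,0,0]],"hand":[0,0,0]}'
python3 - <<'E'
from h import *
im,c=snap("wrist","pics/w7.png")
im2,c2=snap("scene","pics/s7.png")
a=cv2.resize(im2[175:240,235:315],(512,416),interpolation=cv2.INTER_CUBIC)
cv2.imwrite("pics/c7.png",np.vstack([a,im[0:184]]))
E
```

```text
t: 12.75
eef_pos: [567.6, -27.1, 203.6]
orientation: [[0.085, 0.996, -0.001], [0.996, -0.085, -0.009], [-0.009, -0.001, -1.0]]
ft_force: [-0.7, -12.9, 0.3]
finger_gap: 0.006
finger_force: 6.7
```

View pics/c7.png

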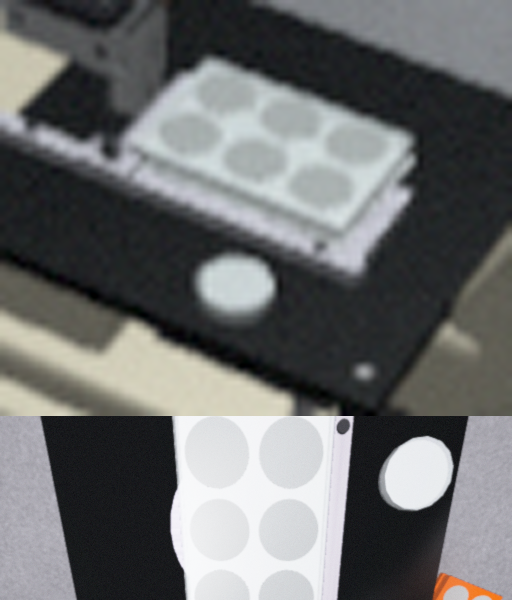

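Force now rises with no motion. The scene crop shows the plate's far end against the end arm with no dark gap, and its long side along the bar. I'll back off, lift, and check numerically from above the end arm.

```bash
python3 -m handwheel '{"delta_pos":[[-0.3,-4,0],[-1,-14,0],[-1,-14,30],[-1,-14,72],[-1,-14,72],[3,30,72],[5,62,72],[5,62,72],[5,62,72],[5,62,72]],"rot":[[0,0,0],[0,0,0],[0,0,0],[0,0,0],[0,0,0],[0,0,0],[0,0,0],[0,0,0],[0,0,0],[0,0,0]],"hand":[0,0,0,0,0,0,0,0,0,0]}'
python3 - <<'E'
from h import *
im,c=snap("wrist","pics/w8.png")
R,_=frame(np.radians(-4.8),0);O=np.array([574.1,58])
tr=lambda x,y,z:np.r_[O+R@np.array([x,y]),z]
print("cam F",(np.array(c["position"])[:2]-O)@R,c["position"][2])
for x in (-10,0,10,20,30):   # scan across the end arm gap, plane z=208 for plate skirt
    ys=np.arange(52,84,1.); uv=proj(c,[tr(x,y,210) for y in ys]).astype(np.float32)
    s=cv2.remap(im.max(2),uv[:,0].copy(),uv[:,1].copy(),cv2.INTER_LINEAR).ravel();print("arm x",x,s.tolist())
for y in (-20,0,20,40,55):
    xs=np.arange(34,62,1.); uv=proj(c,[tr(x,y,210) for x in xs]).astype(np.float32)
    s=cv2.remap(im.max(2),uv[:,0].copy(),uv[:,1].copy(),cv2.INTER_LINEAR).ravel();print("bar y",y,s.tolist())
print("px",proj(c,[tr(0,64,210),tr(42.7,0,210)]).round())
E
```

```text
t: 13.85
eef_pos: [572.9, 39.4, 275.0]
orientation: [[0.084, 0.997, -0.001], [0.997, -0.084, 0.0], [-0.0, -0.001, -1.0]]
ft_force: [0.7, -0.1, -0.2]
finger_gap: 0.002
finger_force: 0.0
cam F [ 0.54314236 63.84803369] 455.4848720700779
arm x -10 [254, 254, 254, 254, 254, 254, 254, 252, 248, 238, 244, 252, 250, 252, 252, 252, 251, 251, 251, 251, 247, 183, 76, 52, 48, 47, 51, 49, 51, 52, 50, 49]
arm x 0 [254, 254, 254, 253, 254, 253, 253, 251, 246, 238, 243, 251, 250, 251, 252, 251, 251, 251, 250, 251, 246, 175, 67, 48, 49, 50, 50, 48, 47, 50, 50, 49]
arm x 10 [253, 253, 253, 253, 253, 253, 253, 251, 243, 238, 244, 250, 250, 251, 251, 251, 250, 250, 250, 250, 243, 165, 62, 45, 48, 49, 50, 51, 47, 48, 49, 48]
arm x 20 [243, 251, 253, 253, 253, 253, 253, 250, 242, 236, 244, 249, 249, 250, 250, 250, 250, 250, 250, 249, 243, 160, 59, 43, 44, 48, 47, 49, 44, 47, 45, 45]
arm x 30 [252, 252, 252, 252, 252, 252, 252, 248, 239, 235, 244, 248, 249, 250, 250, 249, 249, 249, 249, 248, 241, 157, 58, 43, 43, 45, 44, 43, 43, 45, 47, 43]
bar y -20 [251, 251, 251, 251, 251, 251, 251, 248, 243, 241, 245, 247, 247, 246, 245, 244, 244, 244, 244, 241, 198, 88, 45, 40, 38, 41, 41, 37]
bar y 0 [232, 233, 238, 247, 251, 252, 252, 249, 244, 242, 246, 248, 248, 246, 245, 245, 245, 245, 245, 245, 203, 85, 42, 43, 41, 41, 37, 37]
bar y 20 [252, 252, 252, 252, 252, 251, 251, 250, 245, 239, 240, 246, 247, 246, 245, 244, 245, 245, 246, 240, 198, 106, 47, 38, 39, 40, 41, 41]
bar y 40 [234, 234, 235, 242, 249, 251, 252, 250, 245, 239, 241, 246, 247, 246, 244, 243, 243, 244, 245, 243, 211, 106, 46, 40, 41, 40, 40, 40]
bar y 55 [252, 252, 252, 252, 252, 252, 252, 250, 245, 238, 239, 245, 237, 205, 165, 147, 163, 203, 237, 243, 211, 102, 44, 38, 40, 44, 41, 38]
px [[255. 114.]
 [301. 185.]]
```

Seen from directly above, the seams at the end arm and at the bar are uniform with no dark gap, so the plate is flush and square. One last check from above the jaw.

```bash
python3 -m handwheel '{"delta_pos":[[-4,-43,20],[-8,-88,20],[-11,-130,20],[-11,-130,20],[-11,-130,20]],"rot":[[0,0,0],[0,0,0],[0,0,0],[0,0,0],[0,0,0]],"hand":[0,0,0,0,0]}'
python3 - <<'E'
from h import *
im,c=snap("wrist","pics/w9.png")
R,_=frame(np.radians(-4.8),0);O=np.array([574.1,58])
tr=lambda x,y,z:np.r_[O+R@np.array([x,y]),z]
print("cam F",(np.array(c["position"])[:2]-O)@R)
for x in (-25,-10,0,10,25):
    uv=proj(c,[tr(x,y,214) for y in np.arange(-84,-56,1.)]).astype(np.float32)
    print("jaw x",x,cv2.remap(im.max(2),uv[:,0].copy(),uv[:,1].copy(),cv2.INTER_LINEAR).ravel().tolist())
for y in (-60,-50,-20):
    uv=proj(c,[tr(x,y,210) for x in np.arange(34,62,1.)]).astype(np.float32)
    print("bar y",y,cv2.remap(im.max(2),uv[:,0].copy(),uv[:,1].copy(),cv2.INTER_LINEAR).ravel().tolist())
E
```

```text
t: 14.4
eef_pos: [561.8, -91.7, 295.2]
orientation: [[0.087, 0.996, -0.0], [0.996, -0.087, 0.001], [0.001, -0.0, -1.0]]
ft_force: [-0.1, -0.4, -0.3]
finger_gap: 0.004
finger_force: 0.0
cam F [  0.63058337 -67.83557716]
jaw x -25 [42, 40, 39, 38, 39, 40, 42, 42, 99, 199, 241, 242, 242, 243, 243, 243, 240, 218, 199, 237, 248, 249, 249, 249, 249, 249, 243, 232]
jaw x -10 [37, 36, 37, 38, 37, 37, 36, 42, 101, 198, 238, 239, 239, 240, 241, 241, 237, 211, 198, 237, 246, 248, 248, 248, 248, 248, 248, 248]
jaw x 0 [36, 34, 34, 36, 34, 34, 35, 43, 102, 197, 237, 237, 237, 238, 239, 240, 235, 209, 198, 235, 244, 247, 247, 247, 247, 247, 247, 247]
jaw x 10 [33, 33, 33, 33, 33, 31, 35, 43, 107, 198, 235, 236, 237, 237, 238, 238, 232, 207, 197, 233, 244, 246, 246, 246, 246, 247, 246, 245]
jaw x 25 [32, 31, 31, 31, 31, 33, 28, 43, 107, 197, 231, 233, 234, 234, 236, 236, 229, 205, 201, 232, 243, 245, 245, 245, 245, 244, 238, 224]
bar y -60 [243, 243, 244, 243, 242, 241, 240, 240, 236, 222, 222, 231, 233, 234, 235, 234, 231, 229, 228, 227, 228, 230, 230, 229, 224, 192, 110, 38]
bar y -50 [220, 232, 240, 243, 243, 243, 241, 236, 226, 223, 228, 229, 230, 230, 230, 230, 229, 227, 226, 210, 150, 69, 31, 25, 25, 25, 27, 26]
bar y -20 [243, 243, 243, 242, 243, 242, 242, 238, 228, 210, 224, 233, 232, 232, 230, 229, 230, 231, 229, 222, 168, 81, 30, 21, 25, 22, 24, 26]
```

The jaw seam is uniform too. Jaw to arm measures about 128 mm, which matches the plate's 127.8 mm, so the plate is held snug. Handing in.

```bash
python3 -c "
from plant import r
print(r.hand_in())"
```

```text
the job is handed in; nothing more can be done
None
```

The well plate sits flush against the back bar and is held snug between the jaw and the end arm; the job was handed in at about 14.5 s with the arm clear, and no verdict came back.

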